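Line up the bench supplies by height

TASK

Set the brown jar, the dropper bottle, the sample cup and the small white slide carton on the four rubber pads of the tray, each centred on its own pad, in order of height: the tallest on the pad next to the steel end post, then each shorter one, the lowest at the far end. Keep them upright all the time (the carton flat), and leave the petri dish that stands among them where it is.

Things in the scene. Friction and masses are not known exactly. Their poses are not given: they have to be found in the camera images.
- amber_jar_mid (a point): slim brown glass jar with black screw cap and pale label: the tallest: 120 mm tall, round body 54 mm across; 0.2 kg; the point is its centre, 60 mm above its foot; z up along it. Loose, standing on the bench
- dropper_mid (a point): small blue-green dropper bottle with pale collar and dark rubber teat: 93 mm tall in all, round body 36 mm across up to about 50 mm, the collar above it 22 mm; grasp the body; 0.055 kg; the point is its centre, 46.5 mm above its foot; z up along it. Loose, standing on the bench
- sample_mid (a point): sample cup with a red screw lid: 59 mm tall, body 38 mm across, lid (top 12 mm) 41 mm across; 0.035 kg; the point is its centre, 29.5 mm above its foot; z up along it. Loose, standing on the bench
- carton_mid (a point): small white oblong cardboard pack of microscope slides, the lowest: 25 mm tall, 28 mm wide along its x, 78 mm long along its y, lying flat; 0.05 kg; the point is its centre, 12.5 mm above its underside; z up. Loose, on the bench
- pad_1: one of four alike round dark rubber pads, 68 mm across and 3 mm thick, in one straight row 95 mm apart (centre to centre) on the tray; origin at the centre of its underside, its top 3 mm above that and 9 mm above the bench. The pads' numbers do not tell their place in the row. Fixed
- pad_2: one of four alike round dark rubber pads, 68 mm across and 3 mm thick, in one straight row 95 mm apart (centre to centre) on the tray; origin at the centre of its underside, its top 3 mm above that and 9 mm above the bench. The pads' numbers do not tell their place in the row. Fixed
- pad_3: one of four alike round dark rubber pads, 68 mm across and 3 mm thick, in one straight row 95 mm apart (centre to centre) on the tray; origin at the centre of its underside, its top 3 mm above that and 9 mm above the bench. The pads' numbers do not tell their place in the row. Fixed
- pad_4: one of four alike round dark rubber pads, 68 mm across and 3 mm thick, in one straight row 95 mm apart (centre to centre) on the tray; origin at the centre of its underside, its top 3 mm above that and 9 mm above the bench. The pads' numbers do not tell their place in the row. Fixed
- end_post: steel post with a round head, 18 mm across and 46 mm tall, standing on the tray at one end of the row of pads, in line with them, 70 mm from the nearest pad's centre (the other end has only a flat stud 5 mm high); origin at the centre of its foot, 6 mm above the bench. Fixed; the tray is an aluminium plate 455 x 110 mm, 6 mm thick, its lip 10 mm high. A wall shelf hangs over the back of the bench, its underside 0.51 m above the bench, beyond x = 0.62 and right of y = 0.16
- petri: shallow round petri dish, 60 mm across, 14 mm high, standing loose on the bench among the other things; origin at the centre of its underside. It is to stay where it is
There are look-alikes about, which are no part of the job. Leave any orange look-alike of the part that bears sample_mid alone.

How it is judged:
By the outcome, as a careful person would: the job done as asked, in the order asked, and still so for the second after the job is handed in, with the robot touching nothing.
It also fails if it takes over 102 s, if anything falls off the work surface, if the arm or the gripper's body presses on something with over 40 N, if the wrist force passes 120 N, or if a joint passes its speed limit or range.

ROBOT

A 6-joint arm with a two-finger parallel gripper is mounted at the origin on a cart in front of the work surface, level with it; the furniture and walls round the work are solid. World frame = base frame: x ahead of the robot, y to its left, z up, the work surface at z = 0. Lengths are in m, angles in rad, forces in N, time in s.
With the tool pointing down it reaches from about 0.3 to 0.85 m from the base axis. Payload 4.2 kg.
Tool frame: the origin (TCP) lies midway between the tips of the shut fingers; the grasp point (between the pads) lies 19 mm behind it; z points along the fingers, y is the line along which they close (so a half turn about z gives the same grasp; the last joint's range is limited). The gripper opens to 91 mm and grips with 3 to 60 N. Pads are 32 mm wide; open, the fingers measure 118 mm over their backs; the gripper's body (76 mm by 178 mm) begins 60 mm behind the grasp point.
Start: joints at [1.285, 0.32, 1.565, -0, 1.257, -0.02], TCP at [0.151, 0.555, 0.214] pointing down, gripper open.
Joint ranges: [-3.11, 3.11], [-0.84, 2.01], [0.21, 2.61], [-1.34, 4.49], [0.05, 2.63], [-2.56, 2.56]. Speed limits (rad/s): [2.57, 2.57, 3.14, 3.14, 3.14, 3.14].

INTERFACE

Orientations are given as a rotation vector (axis times angle).
In Python, from bench import robot gives the robot as it stands.
- The arm moves only by the shell command python3 -m creep 'ROWS' [OPENING] [FORCE]. ROWS is a JSON object of lists of equal length, an entry for each row: "travel": the shift along the tool's x, y, z in m, a list of three; "dr": the turn, a rotation vector about the tool's x, y, z in rad, a list of three. A call has 1 to 20 rows; each row shifts and turns the commanded pose from where the row before left it, along the tool's axes as they then stand; what a row does not reach is not made up. A row lasts 1/10 s, in which the tool goes at most 50 mm and 8.59 degrees, less where a joint would pass 70% of its speed; a pose out of reach is approached as far as the arm can. A call is refused whole if a number of a shift passes 0.05 or a number of a turn 0.15, either way. A call with a gripper value outside its range is refused whole. OPENING is the closure, from 0 (fully open) to 1 (shut), set as the call begins (- or left out, the last holds). The fingers move at their own pace and stop on an object; FORCE is the grip in N (left out, the last holds). Time passes only in rows, so rows that do not move let the fingers close. It gives the time, the measured TCP pose, the force, the opening and the grip force at its end, in the units of the state.
- robot.observe(): the state, without advancing time (a new reading comes with each control period).
- robot.snapshot(name): name is "side" or "top"; returns the picture (420x560x3 uint8, red, green, blue); there is no depth.
- robot.camera_info(name): a dict with "mtx" (3x3 intrinsics, pixels), "dist" ([k1, k2, p1, p2, k3] as OpenCV has them; the pictures are not rectified), "position" and "orientation" of the camera in the world. Camera axes: x right, y up, looking along -z (the intrinsics and any distortion apply to the point x, -y, -z); pixel columns grow to the right and rows downward; lengths in m; the calibration is good to about 2 mm. A picture is of the moment at which its call begins. camera_info takes no time and is no camera call.
- robot.sign_off(): hands the job in; it is judged then, once.
The state is a dict: "time_s": time; "joint_positions": joint angles; "dq": joint speeds; "tau": joint torques, N m; "tcp_pos": TCP position; "eef_rot": TCP orientation; "ft_force": force on the tool from outside, world axes, zero at the start; "wrist_torque": the same for the moment, N m; "grip_width": opening from 0.0 (shut) to 1.0 (fully open); "gripper_force": force on a finger pad.
Only numpy, scipy, OpenCV 4.12 (cv2) and the standard library are available. Lean on these libraries where they do the work, as an engineer would, in place of code of your own. Each camera call takes 0.05 s, during which the arm holds its last target. There are 200 camera calls.

## Working session

There is one attempt and no reset: what is moved stays moved. The work goes in short steps, Python scripts to look and compute and a shell command to move; the robot and the scene stay as the last step left them, time stands still between calls to the robot, and variables do not carry over. Pictures are saved under pics/ and viewed, at most 17 in all, crops included, and the job is handed in when it is done.

```bash
mkdir -p pics; ls; python3 - <<'E'
from bench import robot
import cv2
for n in("side","top"):
    im=robot.snapshot(n); cv2.imwrite(f"pics/{n}0.png",im[:,:,::-1]); print(n,robot.camera_info(n))
print(robot.observe())
E
```

```text
pics
side {'mtx': array([[405.36428769,   0.        , 277.56516275],
       [  0.        , 405.36428769, 207.57487319],
       [  0.        ,   0.        ,   1.        ]]), 'dist': array([-0.07232681,  0.        ,  0.        ,  0.        ,  0.        ]), 'position': array([0.54582514, 0.8369944 , 0.67332355]), 'orientation': array([0.05804028, 1.41642829, 2.76248058])}
top {'mtx': array([[485.58240472,   0.        , 267.07579874],
       [  0.        , 485.58240472, 212.56298183],
       [  0.        ,   0.        ,   1.        ]]), 'dist': array([-0.12979468,  0.        ,  0.        ,  0.        ,  0.        ]), 'position': array([ 0.26814206, -0.01196153,  1.49710285]), 'orientation': array([ 0.13013202, -0.14374596, -1.55807709])}
{'time_s': 0.1, 'joint_positions': array([ 1.28497310e+00,  3.20253224e-01,  1.56551614e+00, -2.86608952e-05,
        1.25739296e+00, -1.99878618e-02]), 'dq': array([ 0.00015351, -0.00182286, -0.0004329 ,  0.00041998, -0.00173053,
        0.00130068]), 'tau': array([-1.10208995e-03, -4.13332343e+01, -2.32507360e+01,  7.28171412e-02,
        4.22021875e-02, -5.26881809e-05]), 'tcp_pos': array([0.15094133, 0.55438882, 0.21320572]), 'eef_rot': array([-4.16302712e-01, -3.11367269e+00,  2.44321553e-03]), 'ft_force': array([ 0.7056534 , -0.10845614,  0.66152806]), 'wrist_torque': array([ 0.03589725, -0.01389235,  0.05821822]), 'gripper_force': 0.0, 'grip_width': 1.0001465488208872}
```

View pics/side0.png

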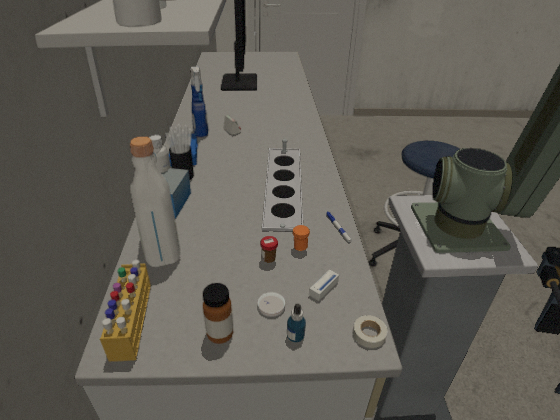

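View pics/top0.png

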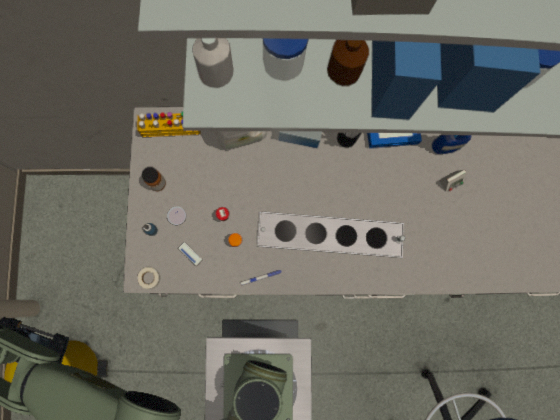

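The side view shows the jar at (218,315), the dropper (296,325), the red-lid cup (269,248), the carton (323,286) and the petri dish (271,305). The orange decoy is at (301,238). The tray's post is at the far end (285,145); the top view has it at (402,239), which is the -y end. Next I'll measure by masks and check them on enlarged crops.

```bash
cat > h.py <<'E'
import numpy as np, cv2
from scipy.spatial.transform import Rotation as R
from bench import robot
def cam(n): return robot.camera_info(n)
def ray(n,uv):
    c=cam(n); p=cv2.undistortPoints(np.array([[uv]],float),c['mtx'],c['dist'])[0,0]
    d=R.from_rotvec(c['orientation']).apply([p[0],-p[1],-1]); return np.array(c['position']),d/np.linalg.norm(d)
def plane(n,uv,z):
    o,d=ray(n,uv); return o+d*(z-o[2])/d[2]
def tri(a,b):
    (o1,d1),(o2,d2)=ray('side',a),ray('top',b)
    s=np.linalg.lstsq(np.c_[d1,-d2],o2-o1,rcond=None)[0]
    p,q=o1+s[0]*d1,o2+s[1]*d2; return (p+q)/2,np.linalg.norm(p-q)
def proj(n,P):
    c=cam(n); X=R.from_rotvec(c['orientation']).inv().apply(np.array(P,float)-c['position'])*[1,-1,-1]
    return cv2.projectPoints(X.reshape(-1,1,3),np.zeros(3),np.zeros(3),c['mtx'],c['dist'])[0].reshape(-1,2)
def blobs(m,lo,hi):
    cs,_=cv2.findContours(m.astype(np.uint8),cv2.RETR_EXTERNAL,cv2.CHAIN_APPROX_NONE)
    return [c for c in cs if lo<=cv2.contourArea(c)<=hi]
def up(im,x,y,w,h,s,step=10):
    o=cv2.resize(im[y:y+h,x:x+w],None,fx=s,fy=s,interpolation=cv2.INTER_CUBIC)
    for u in range(-(-x//step)*step,x+w,step): cv2.putText(o,str(u),(int((u-x)*s),8),0,.3,(0,255,0)); o[::6,int((u-x)*s)]=(0,255,0)
    for v in range(-(-y//step)*step,y+h,step): cv2.putText(o,str(v),(0,int((v-y)*s)),0,.3,(0,255,0)); o[int((v-y)*s),::6]=(0,255,0)
    return o
E
python3 - <<'E'
from h import *
s=cv2.imread('pics/side0.png');t=cv2.imread('pics/top0.png')
pads={}
for n,im,roi,lo,hi in(('side',s,(255,140,55,90),20,600),('top',t,(258,205,150,55),100,600)):
    x,y,w,h=roi; g=cv2.cvtColor(im,6)[y:y+h,x:x+w]
    L=[]
    for c in blobs(g<75,lo,hi):
        e=cv2.fitEllipse(c); uv=(e[0][0]+x,e[0][1]+y); L.append((uv,plane(n,uv,.009)))
        print(n,np.round(uv,1),np.round(e[1],1),np.round(L[-1][1],4))
    L=[l for l in L]; pads[n]=sorted(L,key=lambda l:l[1][1])
if len(pads['side'])==len(pads['top']):
    for a,b in zip(pads['side'],pads['top']): print('tri',tri(a[0],b[0]))
for n,im in(('side',s),('top',t)):
    hsv=cv2.cvtColor(im,40); H,S,V=cv2.split(hsv)
    for nm,m in(('red',((H<6)|(H>172))&(S>150)&(V>90)),('orange',(H>=6)&(H<14)&(S>170)&(V>140)),('teal',(H>90)&(H<112)&(S>90)&(V<140)),('white',(S<25)&(V>195)),('dark',V<45)):
        for c in blobs(m,8,900):
            M=cv2.moments(c); u,v=M['m10']/M['m00'],M['m01']/M['m00']
            if (n=='side' and 190<u<350 and 200<v<350) or (n=='top' and 130<u<260 and 160<v<280): print(n,nm,round(u,1),round(v,1),cv2.boundingRect(c),cv2.contourArea(c))
cv2.imwrite('pics/su.png',up(s,195,220,155,130,4.6))
cv2.imwrite('pics/tu.png',up(t,130,160,130,96,6))
E
```

```text
side [282.6 210. ] [14.  23.2] [ 0.4755 -0.0747  0.009 ]
side [283.1 191.2] [12.1 21.6] [ 0.4682 -0.1695  0.009 ]
side [283.3 174.9] [10.4 20.2] [ 0.4618 -0.263   0.009 ]
side [283.7 160.4] [ 9.3 19.2] [ 0.4547 -0.3569  0.009 ]
top [376.  237.6] [19.1 20.3] [ 0.4548 -0.3635  0.009 ]
top [346.  235.3] [19.5 20.2] [ 0.4613 -0.2693  0.009 ]
top [316.  232.9] [18.3 19.7] [ 0.4682 -0.1759  0.009 ]
top [284.6 230.6] [18.6 19.4] [ 0.4745 -0.0784  0.009 ]
tri (array([ 0.45472238, -0.36430488,  0.00502645]), np.float64(0.0011364529355579263))
tri (array([ 0.46158972, -0.26992692,  0.00487727]), np.float64(0.0005667984113981344))
tri (array([ 0.46825014, -0.1762262 ,  0.00473935]), np.float64(0.0011526909821937634))
tri (array([ 0.47507053, -0.07856472,  0.00611376]), np.float64(0.0003015404729536237))
side red 268.6 241.8 (261, 236, 17, 14) 137.0
side orange 300.8 230.0 (293, 225, 16, 11) 101.5
side teal 296.6 328.1 (288, 317, 17, 25) 227.5
side dark 297.1 309.5 (294, 306, 6, 8) 22.0
side dark 215.6 294.9 (203, 283, 26, 24) 474.0
side dark 282.9 210.1 (272, 204, 23, 14) 228.5
top red 221.9 213.3 (216, 207, 13, 13) 113.0
top teal 150.9 231.3 (147, 227, 7, 7) 9.0
top dark 149.5 174.9 (142, 168, 16, 15) 158.5
```

View pics/su.png

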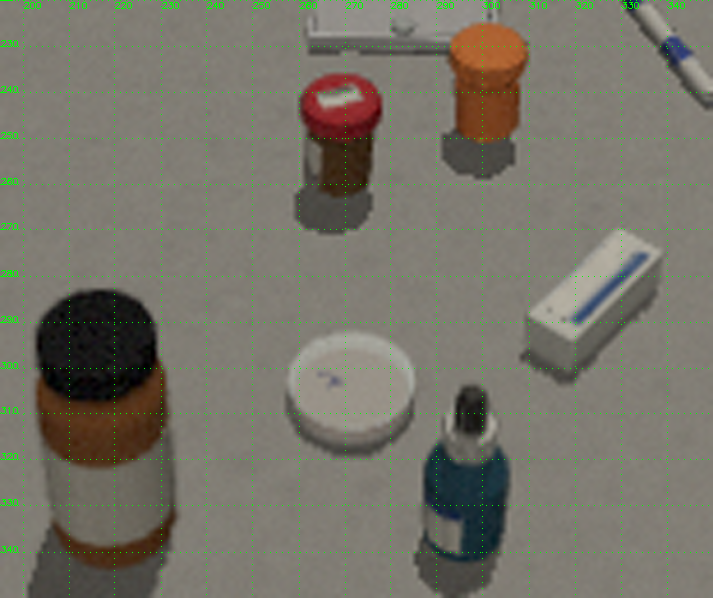

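View pics/tu.png

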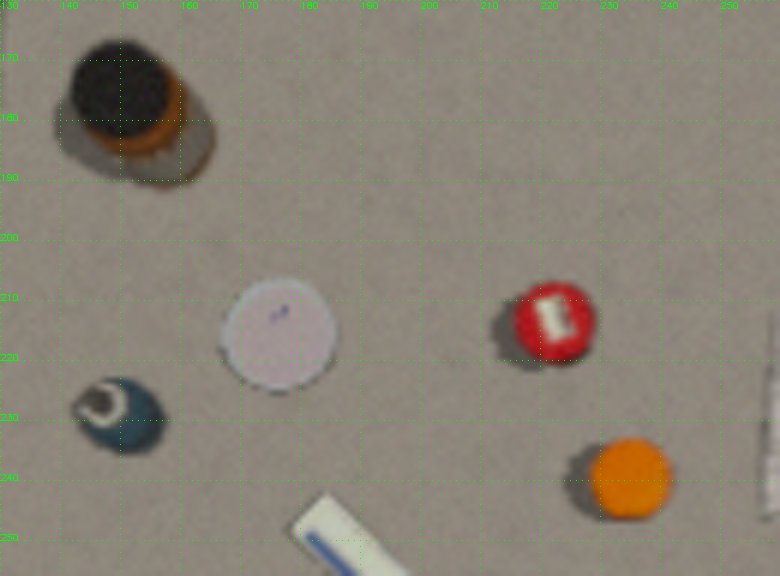

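The close crops show each thing clearly, with the cap, lid and teat centres readable to about half a pixel. Now I'll triangulate.

```bash
cat >> h.py <<'E'
E
python3 - <<'E'
from h import *
s=cv2.imread('pics/side0.png');t=cv2.imread('pics/top0.png')
def p(nm,a,b,z):
    P,e=tri(a,b); print(nm,np.round(P,4),'gap',round(e,4),'side@z',np.round(plane('side',a,z)[:2],4),'top@z',np.round(plane('top',b,z)[:2],4))
p('jarcap',(215.7,292.6),(149.6,174.6),.12)
p('teat',(297,305.3),(146,226.6),.091)
p('lid',(268.7,240.9),(222,213.3),.059)
p('petri',(270.5,301.5),(175.9,215),.014)
# carton top face: rectangles
g=cv2.cvtColor(t,40); m=(g[:,:,2]>150)&(g[:,:,1]<60); m[:,:170]=0;m[:,215:]=0;m[:238]=0;m[275:]=0
c=max(blobs(m,20,2000),key=cv2.contourArea); r=cv2.minAreaRect(c); bt=cv2.boxPoints(r); print('top box',np.round(bt,1).tolist(),r[1])
p('carton',(324.3,281.3),r[0],.025)
q=np.array([plane('top',u,.025) for u in bt]); print(np.round(q[:,:2],4).tolist())
bs=np.array([[329.8,270],[338.9,275.2],[319.6,293.5],[310.2,287.8]])-.4
q2=np.array([plane('side',u,.025) for u in bs]); print(np.round(q2[:,:2],4).tolist())
# feet and post
p('post head',(284.5,143.5),(401.5,238.5),.052)
cv2.imwrite('pics/mix.png',np.vstack([up(s,258,130,60,60,6)[:300],cv2.resize(up(t,340,215,75,45,6),(360,216))]))
print(robot.observe()['tcp_pos'],R.from_rotvec(robot.observe()['eef_rot']).as_matrix().round(3).tolist())
E
```

```text
jarcap [0.6235 0.3243 0.1149] gap 0.0018 side@z [0.6237 0.3287] top@z [0.6212 0.3231]
teat [0.4733 0.3339 0.0852] gap 0.0029 side@z [0.4754 0.3384] top@z [0.471  0.3328]
lid [0.5196 0.1122 0.056 ] gap 0.0015 side@z [0.5205 0.1155] top@z [0.5184 0.112 ]
petri [0.5204 0.2595 0.0131] gap 0.0015 side@z [0.5212 0.26  ] top@z [0.5195 0.2594]
top box [[178.5, 247.5], [184.5, 241.5], [202.0, 259.0], [196.0, 265.0]] (24.748737335205078, 8.485280990600586)
carton [0.4002 0.21   0.0187] gap 0.0008 side@z [0.4013 0.2162] top@z [0.4   0.209]
[[0.4172, 0.2456], [0.4358, 0.2278], [0.383, 0.1726], [0.3646, 0.1903]]
[[0.3845, 0.1803], [0.3665, 0.1975], [0.4171, 0.2502], [0.4353, 0.233]]
post head [ 0.4485 -0.4376  0.0317] gap 0.0019 side@z [ 0.4508 -0.3969] top@z [ 0.447  -0.4319]
[0.15094133 0.55438882 0.21320572] [[-0.965, 0.263, -0.0], [0.263, 0.965, -0.002], [0.0, -0.002, -1.0]]
```

View pics/mix.png

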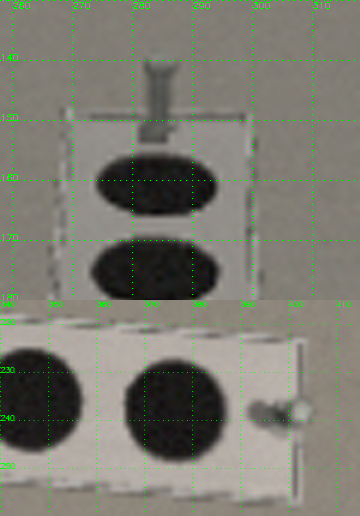

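The post is at the -y end: (285,150) in side and (401,238) in top. The triangulated heights (115, 85, 56, 13 and 19 mm, pads 5 mm) sit about 4 mm low but match the text within calibration. The carton's long axis is at about 46°. Starting the moves: turn the tool so the fingers close across the row, then go above the jar.

```bash
python3 -m creep '{"travel":[[0,0,0],[0,0,0],[0,0,0],[0,0,0],[0,0,0],[0,0,0],[0,0,0],[0,0,0],[0,0,0],[0,0,0]],"dr":[[0,0,0.1375],[0,0,0.1375],[0,0,0.1375],[0,0,0.1375],[0,0,0.1375],[0,0,0.1375],[0,0,0.1375],[0,0,0.1375],[0,0,0.1375],[0,0,0.1375]]}' 0 10
python3 -m creep '{"travel":[[-0.015,0.0374,0],[-0.015,0.0374,0],[-0.015,0.0374,0],[-0.015,0.0374,0],[-0.015,0.0374,0],[-0.015,0.0374,0],[-0.015,0.0374,0],[-0.015,0.0374,0],[-0.015,0.0374,0],[-0.015,0.0374,0],[-0.015,0.0374,0],[-0.015,0.0374,0],[-0.015,0.0374,0],[0,0,0],[0,0,0]],"dr":[[0,0,0],[0,0,0],[0,0,0],[0,0,0],[0,0,0],[0,0,0],[0,0,0],[0,0,0],[0,0,0],[0,0,0],[0,0,0],[0,0,0],[0,0,0],[0,0,0],[0,0,0]]}'
cat >> h.py <<'E'
def go(x,y,z=None):
    o=robot.observe(); M=R.from_rotvec(o['eef_rot']).as_matrix(); p=np.array(o['tcp_pos'])
    d=M.T@(np.array([x,y,p[2] if z is None else z])-p)
    print('t',round(o['time_s'],1),'tcp',p.round(4),'yang',round(np.degrees(np.arctan2(M[1,1],M[0,1])),1),'tilt',M[:2,2].round(4),'need',d.round(4))
E
python3 - <<'E'
from h import *
go(.6225,.3255,.058)
im=robot.snapshot('side')[:,:,::-1].copy(); cv2.imwrite('pics/s1.png',im)
E
```

```text
time_s: 1.1
tcp_pos: [0.151, 0.5545, 0.2135]
eef_rot: [2.303, 2.135, -0.001]
ft_force: [0.1, -0.5, 0.5]
grip_width: 1.0
gripper_force: 0.0
time_s: 2.6
tcp_pos: [0.6226, 0.3256, 0.2127]
eef_rot: [-2.299, -2.14, 0.003]
ft_force: [-0.4, 0.4, -0.0]
grip_width: 1.002
gripper_force: 0.0
t 2.6 tcp [0.6226 0.3256 0.2127] yang -4.1 tilt [-0.0022 -0.0004] need [-0.      0.0003  0.1547]
```

View pics/s1.png

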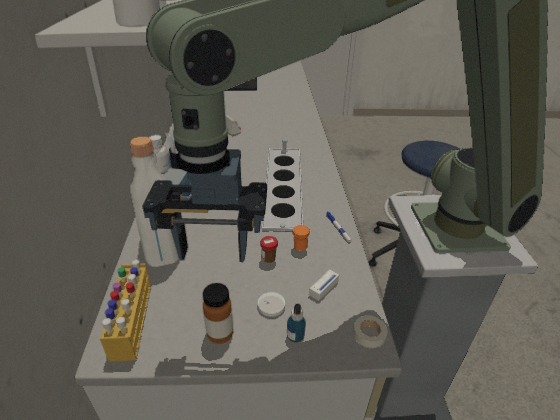

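The side view shows the open gripper above the jar, fingertips at about (180,262) and (243,259). I'll compare those with the projection to check calibration.

```bash
python3 - <<'E'
from h import *
o=robot.observe();M=R.from_rotvec(o['eef_rot']).as_matrix();p=o['tcp_pos']
for k in(-.0455,-.059,0,.0455,.059): print(k,proj('side',[p+M[:,1]*k,p+M[:,1]*k+M[:,0]*.016,p+M[:,1]*k-M[:,0]*.016]).round(1).tolist())
print('jar cap,foot',proj('side',[[.6225,.3255,.12],[.6225,.3255,0]]).round(1).tolist())
print('bottle foot',plane('side',(160,258),0),'rack',plane('side',(135,268),.06))
im=cv2.imread('pics/s1.png'); cv2.imwrite('pics/s1u.png',up(im,165,235,100,45,7))
E
```

```text
-0.0455 [[239.8, 254.2], [238.8, 260.7], [240.7, 247.8]]
-0.059 [[247.8, 254.4], [247.0, 261.0], [248.6, 248.0]]
0 [[212.7, 253.4], [211.3, 260.0], [214.1, 247.1]]
0.0455 [[185.9, 252.7], [183.9, 259.2], [187.7, 246.4]]
0.059 [[177.9, 252.4], [175.8, 258.9], [180.0, 246.2]]
jar cap,foot [[216.5, 291.3], [221.0, 332.5]]
bottle foot [0.78374366 0.10284647 0.        ] rack [0.81083679 0.19867363 0.06      ]
```

View pics/s1u.png

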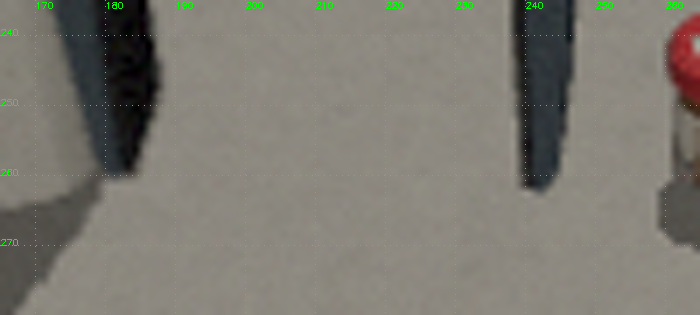

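Fingertips agree with the projection to about 1 px (2 mm), so the estimates stand. Descending on the jar, gripping and lifting.

```bash
python3 -m creep '{"travel":[[0,0,0.03],[0,0,0.03],[0,0,0.03],[0,0,0.03],[0,0,0.02],[0,0,0.015],[0,0,0]],"dr":[[0,0,0],[0,0,0],[0,0,0],[0,0,0],[0,0,0],[0,0,0],[0,0,0]]}'
python3 -m creep '{"travel":[[0,0,0],[0,0,0],[0,0,0],[0,0,0],[0,0,0],[0,0,0],[0,0,0],[0,0,0],[0,0,0],[0,0,0],[0,0,0],[0,0,0]],"dr":[[0,0,0],[0,0,0],[0,0,0],[0,0,0],[0,0,0],[0,0,0],[0,0,0],[0,0,0],[0,0,0],[0,0,0],[0,0,0],[0,0,0]]}' 1 25
```

```text
time_s: 3.35
tcp_pos: [0.6202, 0.3264, 0.0569]
eef_rot: [-2.295, -2.143, 0.007]
ft_force: [0.4, -0.2, -0.4]
grip_width: 1.0
gripper_force: 0.0
time_s: 4.55
tcp_pos: [0.6233, 0.3265, 0.0598]
eef_rot: [2.297, 2.142, 0.003]
ft_force: [3.1, -0.0, 6.2]
grip_width: 0.586
gripper_force: 24.9
```

```bash
python3 -m creep '{"travel":[[0,0,-0.02],[0,0,-0.03],[0,0,-0.04],[0,0,-0.04],[0,0,-0.02],[0,0,0]],"dr":[[0,0,0],[0,0,0],[0,0,0],[0,0,0],[0,0,0],[0,0,0]]}'
python3 - <<'E'
from h import *
go(.4548,-.3615)
E
```

```text
time_s: 5.15
tcp_pos: [0.6226, 0.3269, 0.2113]
eef_rot: [2.298, 2.142, 0.005]
ft_force: [0.8, -0.4, -2.4]
grip_width: 0.585
gripper_force: 24.9
t 5.2 tcp [0.6226 0.3269 0.2113] yang -4.0 tilt [0.0025 0.0021] need [-0.6984 -0.1194 -0.0019]
```

```bash
python3 -m creep '{"travel":[[-0.01,-0.02,0],[-0.028,-0.03,0],[-0.038,-0.03,0],[-0.04,-0.02,0],[-0.04,-0.0194,0],[-0.04,0,0],[-0.04,0,0],[-0.04,0,0],[-0.04,0,0],[-0.04,0,0],[-0.04,0,0],[-0.04,0,0],[-0.04,0,0],[-0.04,0,0],[-0.04,0,0],[-0.04,0,0],[-0.04,0,0],[-0.04,0,0],[-0.0224,0,0],[0,0,0]],"dr":[[0,0,0],[0,0,0],[0,0,0],[0,0,0],[0,0,0],[0,0,0],[0,0,0],[0,0,0],[0,0,0],[0,0,0],[0,0,0],[0,0,0],[0,0,0],[0,0,0],[0,0,0],[0,0,0],[0,0,0],[0,0,0],[0,0,0],[0,0,0]]}'
python3 -m creep '{"travel":[[0,0,0],[0,0,0],[0,0,0]],"dr":[[0,0,0],[0,0,0],[0,0,0]]}'
python3 - <<'E'
from h import *
go(.4548,-.3615,.068)
t=robot.snapshot('top')[:,:,::-1].copy();s=robot.snapshot('side')[:,:,::-1].copy()
cv2.imwrite('pics/p1.png',np.vstack([cv2.resize(up(s,235,60,110,160,3.6),(396,576))]) if 0 else np.hstack([up(s,230,90,100,140,4),cv2.resize(up(t,320,180,90,90,4),(360,560))]))
E
```

```text
time_s: 7.15
tcp_pos: [0.4526, -0.3636, 0.2052]
eef_rot: [-2.297, -2.134, 0.002]
ft_force: [-0.5, 0.5, -1.8]
grip_width: 0.588
gripper_force: 24.9
time_s: 7.45
tcp_pos: [0.4544, -0.3606, 0.2084]
eef_rot: [-2.295, -2.143, -0.0]
ft_force: [-0.4, 0.0, -2.9]
grip_width: 0.591
gripper_force: 24.9
t 7.5 tcp [ 0.4544 -0.3606  0.2084] yang -3.9 tilt [-0.001   0.0014] need [-0.0011  0.0007  0.1404]
```

View pics/p1.png

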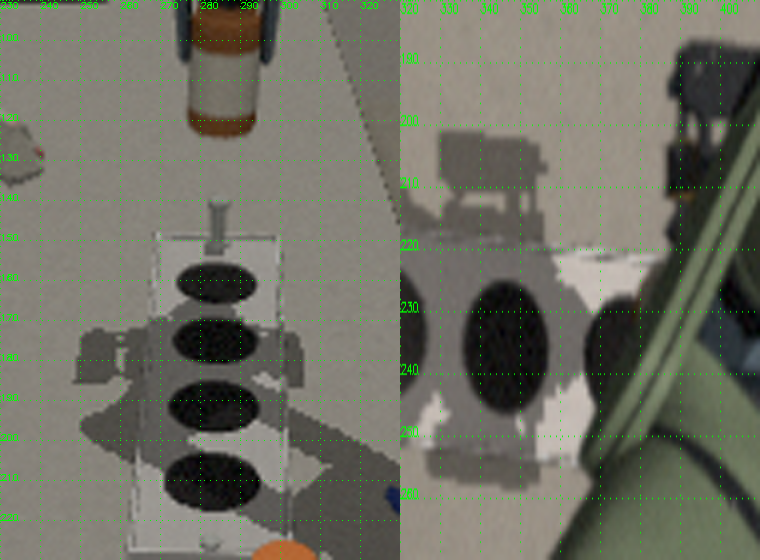

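The jar hangs upright above the pad row; its foot is at side (284,123), pad 1 at (283,161). Descending to about 10 mm above the pad, then comparing directly.

```bash
python3 -m creep '{"travel":[[0,0,0.02],[0,0,0.03],[0,0,0.03],[0,0,0.03],[0,0,0.015],[0,0,0.004],[0,0,0],[0,0,0]],"dr":[[0,0,0],[0,0,0],[0,0,0],[0,0,0],[0,0,0],[0,0,0],[0,0,0],[0,0,0]]}'
python3 - <<'E'
from h import *
go(.4548,-.3615,.0685)
s=robot.snapshot('side')[:,:,::-1].copy()
cv2.imwrite('pics/p2.png',up(s,245,100,80,70,8))
p=robot.observe()['tcp_pos']
for c in ([p[0],p[1]],):
    f=p[2]-.0598
    print('foot c, near edge, cap top', proj('side',[[c[0],c[1],f],[c[0],c[1]+.027,f],[c[0]-.027,c[1],f],[c[0]+.027,c[1],f],[c[0],c[1],f+.12]]).round(1).tolist())
print('pad near edge', proj('side',[[.4548,-.3615,.009],[.4548,-.3615+.034,.009],[.4548,-.3615-.034,.009]]).round(1).tolist())
E
```

```text
time_s: 8.35
tcp_pos: [0.4553, -0.3624, 0.0812]
eef_rot: [2.296, 2.141, 0.001]
ft_force: [0.2, -0.8, -2.0]
grip_width: 0.586
gripper_force: 24.9
t 8.3 tcp [ 0.4553 -0.3624  0.0812] yang -4.0 tilt [ 0.002  -0.0015] need [ 0.0009 -0.0006  0.0127]
foot c, near edge, cap top [[283.6, 156.3], [284.1, 160.3], [291.6, 156.3], [275.5, 156.4], [284.5, 123.1]]
pad near edge [[283.6, 159.8], [284.3, 164.8], [283.0, 155.0]]
```

View pics/p2.png

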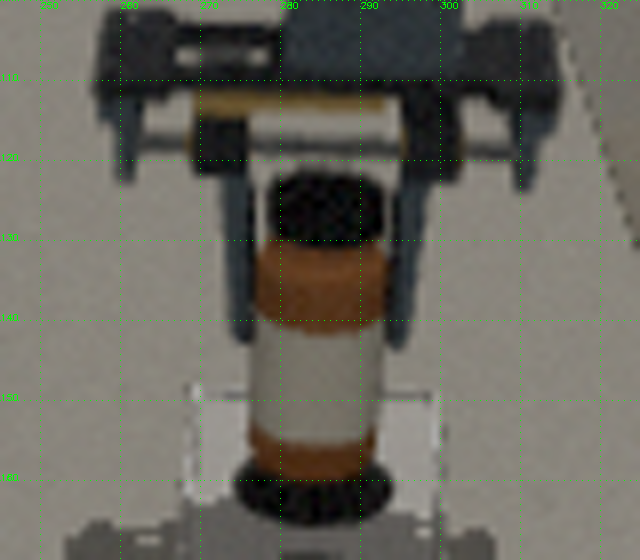

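The jar's foot edge is at v≈159.4 and the pad's front edge at v≈165. x is aligned, but y is perhaps a few mm too far. I'll set it down, release, retreat and measure both views unobstructed.

```bash
python3 -m creep '{"travel":[[0.003,0,0.005],[0,0,0.005],[0,0,0.002],[0,0,0],[0,0,0]],"dr":[[0,0,0],[0,0,0],[0,0,0],[0,0,0],[0,0,0]]}'
python3 -m creep '{"travel":[[0,0,0],[0,0,0],[0,0,0],[0,0,0],[0,0,0],[0,0,0]],"dr":[[0,0,0],[0,0,0],[0,0,0],[0,0,0],[0,0,0],[0,0,0]]}' 0
python3 - <<'E'
from h import *
go(.4548,-.3615,.2)
E
```

```text
time_s: 8.9
tcp_pos: [0.4547, -0.3591, 0.0687]
eef_rot: [2.297, 2.142, -0.0]
ft_force: [-1.4, 0.9, 5.7]
grip_width: 0.585
gripper_force: 24.9
time_s: 9.5
tcp_pos: [0.4547, -0.359, 0.0678]
eef_rot: [-2.298, -2.142, -0.0]
ft_force: [0.2, 0.1, -0.5]
grip_width: 1.001
gripper_force: 0.0
t 9.5 tcp [ 0.4547 -0.359   0.0678] yang -4.0 tilt [-0.      0.0001] need [-0.0024  0.0003 -0.1322]
```

```bash
python3 -m creep '{"travel":[[0,0,-0.02],[0,0,-0.035],[0,0,-0.04],[0,0,-0.037],[0,0,0]],"dr":[[0,0,0],[0,0,0],[0,0,0],[0,0,0],[0,0,0]]}' 0
python3 -m creep '{"travel":[[0.02,-0.0017,0],[0.03,-0.0017,0],[0.04,-0.0017,0],[0.04,-0.0017,0],[0.04,-0.0017,0],[0.04,-0.0017,0],[0.04,-0.0017,0],[0.04,-0.0017,0],[0.04,-0.0017,0],[0.04,-0.0017,0],[0.04,-0.0017,0],[0.04,-0.0017,0],[0.04,-0.0017,0],[0.04,-0.0017,0],[0.04,-0.0017,0],[0.04,-0.0017,0],[0.04,-0.0017,0],[0.0436,-0.0017,0],[0,0,0],[0,0,0]],"dr":[[0,0,0],[0,0,0],[0,0,0],[0,0,0],[0,0,0],[0,0,0],[0,0,0],[0,0,0],[0,0,0],[0,0,0],[0,0,0],[0,0,0],[0,0,0],[0,0,0],[0,0,0],[0,0,0],[0,0,0],[0,0,0],[0,0,0],[0,0,0]]}' 0.3
python3 - <<'E'
from h import *
go(.473,.335,.022)
t=robot.snapshot('top')[:,:,::-1].copy();s=robot.snapshot('side')[:,:,::-1].copy()
cv2.imwrite('pics/s2.png',s);cv2.imwrite('pics/t2.png',t)
cv2.imwrite('pics/p3.png',np.hstack([up(s,262,115,44,70,8),up(t,355,205,56,70,8)]))
E
```

```text
time_s: 10.0
tcp_pos: [0.4572, -0.3611, 0.2058]
eef_rot: [2.289, 2.134, 0.003]
ft_force: [1.1, -0.4, -0.6]
grip_width: 1.0
gripper_force: 0.0
time_s: 12.0
tcp_pos: [0.4707, 0.3353, 0.198]
eef_rot: [-2.295, -2.145, 0.007]
ft_force: [0.9, 0.0, -0.6]
grip_width: 0.702
gripper_force: 0.0
t 12.0 tcp [0.4707 0.3353 0.198 ] yang -3.9 tilt [-0.0035 -0.0025] need [0.0003 0.0029 0.176 ]
```

View pics/p3.png

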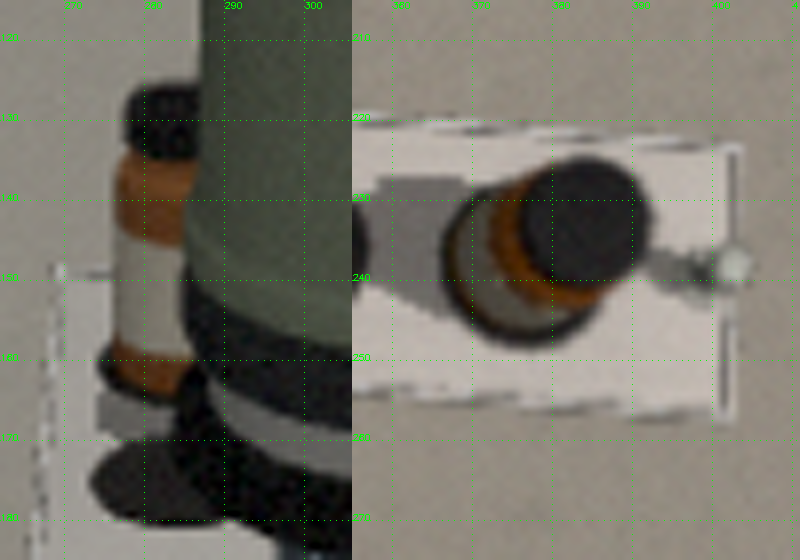

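The jar stands on the end pad: its cap is at top (384.0,232.4), with the pad ring showing on the left and front. I'll check it numerically.

```bash
python3 - <<'E'
from h import *
t=cv2.imread('pics/t2.png'); g=t.max(axis=2)
m=(g<52); m[:,:374]=0; m[:225]=0;m[:,394:]=0;m[243:]=0
c=max(blobs(m,50,900),key=cv2.contourArea); print(cv2.minEnclosingCircle(c),cv2.boundingRect(c))
print('cap at pads frame(top)',plane('top',(384,232.4),.129),plane('top',cv2.minEnclosingCircle(c)[0],.129))
# pad row line fit from top with 95 mm spacing
P=np.array([[.4548,-.3635],[.4613,-.2693],[.4682,-.1759],[.4745,-.0784]]);u=P[3]-P[0];u/=np.linalg.norm(u)
for i in range(4): print((P.mean(0)+u*.095*(i-1.5)).round(4))
# expected jar near-left edges in top image if at that place
x,y=P.mean(0)-u*.1425
print('foot left edge/bottom px if centred', proj('top',[[x,y+.027,.009],[x-.027,y,.009],[x,y+.034,.009],[x-.034,y,.009],[x,y,.129]]).round(1).tolist())
E
```

```text
((383.0, 232.5), 8.139510154724121) (375, 225, 17, 16)
cap at pads frame(top) [ 0.45481038 -0.3588998   0.129     ] [ 0.45450282 -0.35597038  0.129     ]
[ 0.4549 -0.3639]
[ 0.4614 -0.2692]
[ 0.468  -0.1744]
[ 0.4745 -0.0796]
foot left edge/bottom px if centred [[367.6, 237.5], [376.4, 246.2], [365.4, 237.5], [376.4, 248.4], [385.7, 232.4]]
```

Both views put the jar about 4–5 mm toward +y. I'll mend that at the end by regrasping, and use the top view's pad positions from now on. Now the dropper.

```bash
python3 -m creep '{"travel":[[-0.001,0.001,0.02],[0,0,0.035],[0,0,0.04],[0,0,0.04],[0,0,0.025],[0,0,0.016],[0,0,0]],"dr":[[0,0,0],[0,0,0],[0,0,0],[0,0,0],[0,0,0],[0,0,0],[0,0,0]]}'
python3 -m creep '{"travel":[[0,0,0],[0,0,0],[0,0,0],[0,0,0],[0,0,0],[0,0,0],[0,0,0],[0,0,0],[0,0,0]],"dr":[[0,0,0],[0,0,0],[0,0,0],[0,0,0],[0,0,0],[0,0,0],[0,0,0],[0,0,0],[0,0,0]]}' 1 12
```

```text
time_s: 12.8
tcp_pos: [0.4717, 0.3313, 0.0217]
eef_rot: [-2.299, -2.14, 0.01]
ft_force: [0.7, 0.2, -0.3]
grip_width: 0.697
gripper_force: 0.0
time_s: 13.7
tcp_pos: [0.4742, 0.3342, 0.025]
eef_rot: [2.297, 2.142, 0.003]
ft_force: [0.8, -1.0, 6.5]
grip_width: 0.387
gripper_force: 12.0
```

```bash
python3 -m creep '{"travel":[[0,0,-0.02],[0,0,-0.03],[0,0,-0.04],[0,0,-0.04],[0,0,-0.03],[0,0,-0.01],[0,0,0],[0,0,0]],"dr":[[0,0,0],[0,0,0],[0,0,0],[0,0,0],[0,0,0],[0,0,0],[0,0,0],[0,0,0]]}'
python3 - <<'E'
from h import *
go(.4614,-.2692)
E
```

```text
time_s: 14.5
tcp_pos: [0.4726, 0.3334, 0.192]
eef_rot: [-2.297, -2.142, 0.005]
ft_force: [0.0, -0.5, -0.0]
grip_width: 0.393
gripper_force: 12.0
t 14.5 tcp [0.4726 0.3334 0.192 ] yang -4.0 tilt [-0.0029 -0.0018] need [-0.6019  0.0309  0.0011]
```

```bash
python3 -m creep '{"travel":[[-0.02,0.0019,0],[-0.03,0.0019,0],[-0.04,0.0019,0],[-0.04,0.0019,0],[-0.04,0.0019,0],[-0.04,0.0019,0],[-0.04,0.0019,0],[-0.04,0.0019,0],[-0.04,0.0019,0],[-0.04,0.0019,0],[-0.04,0.0019,0],[-0.04,0.0019,0],[-0.04,0.0019,0],[-0.04,0.0019,0],[-0.04,0.0019,0],[-0.02,0.0024,0],[-0.012,0,0],[0,0,0],[0,0,0],[0,0,0]],"dr":[[0,0,0],[0,0,0],[0,0,0],[0,0,0],[0,0,0],[0,0,0],[0,0,0],[0,0,0],[0,0,0],[0,0,0],[0,0,0],[0,0,0],[0,0,0],[0,0,0],[0,0,0],[0,0,0],[0,0,0],[0,0,0],[0,0,0],[0,0,0]]}'
python3 - <<'E'
from h import *
go(.4614,-.2692,.043)
E
```

```text
time_s: 16.5
tcp_pos: [0.462, -0.2676, 0.1937]
eef_rot: [-2.296, -2.143, -0.0]
ft_force: [1.0, 0.2, -0.7]
grip_width: 0.385
gripper_force: 12.0
t 16.5 tcp [ 0.462  -0.2676  0.1937] yang -3.9 tilt [-0.0007  0.0009] need [-0.0018 -0.0004  0.1507]
```

```bash
python3 -m creep '{"travel":[[-0.0018,0,0.02],[0,0,0.035],[0,0,0.04],[0,0,0.035],[0,0,0.02],[0,0,0.005],[0,0,0],[0,0,0],[0,0,0]],"dr":[[0,0,0],[0,0,0],[0,0,0],[0,0,0],[0,0,0],[0,0,0],[0,0,0],[0,0,0],[0,0,0]]}'
python3 -m creep '{"travel":[[0,0,0.004],[0,0,0.003],[0,0,0.001],[0,0,0],[0,0,0]],"dr":[[0,0,0],[0,0,0],[0,0,0],[0,0,0],[0,0,0]]}'
```

```text
time_s: 17.4
tcp_pos: [0.4632, -0.2709, 0.0404]
eef_rot: [2.295, 2.141, 0.001]
ft_force: [0.2, 0.6, -0.7]
grip_width: 0.386
gripper_force: 12.0
time_s: 17.9
tcp_pos: [0.4629, -0.2711, 0.0331]
eef_rot: [2.296, 2.141, 0.001]
ft_force: [-2.2, 1.3, 12.8]
grip_width: 0.385
gripper_force: 12.0
```

```bash
python3 -m creep '{"travel":[[0,0,0],[0,0,0],[0,0,0],[0,0,0],[0,0,0]],"dr":[[0,0,0],[0,0,0],[0,0,0],[0,0,0],[0,0,0]]}' 0.3
python3 -m creep '{"travel":[[0,0,-0.02],[0,0,-0.03],[0,0,-0.04],[0,0,-0.04],[0,0,-0.03],[0,0,0],[0,0,0]],"dr":[[0,0,0],[0,0,0],[0,0,0],[0,0,0],[0,0,0],[0,0,0],[0,0,0]]}' 
python3 - <<'E'
from h import *
go(.519,.1125)
E
```

```text
time_s: 18.4
tcp_pos: [0.4621, -0.2705, 0.0306]
eef_rot: [-2.297, -2.142, 0.0]
ft_force: [0.8, -0.4, -0.4]
grip_width: 0.698
gripper_force: 0.0
time_s: 19.1
tcp_pos: [0.4621, -0.2705, 0.191]
eef_rot: [2.297, 2.142, 0.0]
ft_force: [0.2, 0.6, -0.9]
grip_width: 0.701
gripper_force: 0.0
t 19.1 tcp [ 0.4621 -0.2705  0.191 ] yang -4.0 tilt [ 0.0005 -0.0003] need [ 3.861e-01  3.000e-02 -1.000e-04]
```

```bash
python3 -m creep '{"travel":[[0.02,0.003,0],[0.035,0.003,0],[0.04,0.003,0],[0.04,0.003,0],[0.04,0.003,0],[0.04,0.003,0],[0.04,0.003,0],[0.04,0.003,0],[0.04,0.003,0],[0.04,0.003,0],[0.011,0,0],[0,0,0],[0,0,0],[0,0,0]],"dr":[[0,0,0],[0,0,0],[0,0,0],[0,0,0],[0,0,0],[0,0,0],[0,0,0],[0,0,0],[0,0,0],[0,0,0],[0,0,0],[0,0,0],[0,0,0],[0,0,0]]}' 0.34
python3 - <<'E'
from h import *
go(.519,.1125,.011)
print(plane('top',(233.8,239.6),.055),plane('side',(300.4,229.5),.055))
E
```

```text
time_s: 20.5
tcp_pos: [0.5187, 0.111, 0.1904]
eef_rot: [-2.299, -2.14, 0.002]
ft_force: [0.0, 0.0, 0.2]
grip_width: 0.66
gripper_force: 0.0
t 20.5 tcp [0.5187 0.111  0.1904] yang -4.1 tilt [-0.0013 -0.0007] need [0.0017 0.0005 0.1794]
[0.43963843 0.07525315 0.055     ] [0.4417742  0.07042444 0.055     ]
```

```bash
python3 -m creep '{"travel":[[0.0015,0,0.02],[0,0,0.035],[0,0,0.04],[0,0,0.04],[0,0,0.028],[0,0,0.015],[0,0,0],[0,0,0]],"dr":[[0,0,0],[0,0,0],[0,0,0],[0,0,0],[0,0,0],[0,0,0],[0,0,0],[0,0,0]]}'
python3 -m creep '{"travel":[[0,0,0],[0,0,0],[0,0,0],[0,0,0],[0,0,0],[0,0,0],[0,0,0]],"dr":[[0,0,0],[0,0,0],[0,0,0],[0,0,0],[0,0,0],[0,0,0],[0,0,0]]}' 1 10
python3 -m creep '{"travel":[[0,0,-0.02],[0,0,-0.03],[0,0,-0.04],[0,0,-0.03],[0,0,0],[0,0,0],[0,0,0]],"dr":[[0,0,0],[0,0,0],[0,0,0],[0,0,0],[0,0,0],[0,0,0],[0,0,0]]}'
python3 - <<'E'
from h import *
go(.468,-.1744)
E
```

```text
time_s: 21.3
tcp_pos: [0.5196, 0.1131, 0.0133]
eef_rot: [2.299, 2.141, 0.001]
ft_force: [0.1, 0.3, 0.6]
grip_width: 0.658
gripper_force: 0.0
time_s: 22.0
tcp_pos: [0.52, 0.1141, 0.0137]
eef_rot: [2.297, 2.142, 0.003]
ft_force: [0.2, -0.0, 7.1]
grip_width: 0.436
gripper_force: 10.0
time_s: 22.7
tcp_pos: [0.5179, 0.1137, 0.1314]
eef_rot: [-2.296, -2.141, 0.004]
ft_force: [-0.1, -0.7, -0.7]
grip_width: 0.439
gripper_force: 10.0
t 22.7 tcp [0.5179 0.1137 0.1314] yang -4.0 tilt [-0.0033 -0.0006] need [-0.2909 -0.0297  0.0003]
```

```bash
python3 -m creep '{"travel":[[-0.02,-0.003,0],[-0.035,-0.004,0],[-0.04,-0.004,0],[-0.04,-0.004,0],[-0.04,-0.004,0],[-0.04,-0.004,0],[-0.04,-0.004,0],[-0.025,-0.0027,0],[-0.011,0,0],[0,0,0],[0,0,0],[0,0,0]],"dr":[[0,0,0],[0,0,0],[0,0,0],[0,0,0],[0,0,0],[0,0,0],[0,0,0],[0,0,0],[0,0,0],[0,0,0],[0,0,0],[0,0,0]]}'
python3 - <<'E'
from h import *
go(.468,-.1744,.0237)
s=robot.snapshot('side')[:,:,::-1].copy(); cv2.imwrite('pics/p4.png',up(s,240,100,90,80,7))
E
```

```text
time_s: 23.9
tcp_pos: [0.4693, -0.173, 0.1326]
eef_rot: [-2.296, -2.143, -0.0]
ft_force: [-0.2, 0.4, -0.3]
grip_width: 0.439
gripper_force: 10.0
t 23.9 tcp [ 0.4693 -0.173   0.1326] yang -3.9 tilt [-0.0006  0.0008] need [-0.0016 -0.0011  0.1089]
```

View pics/p4.png

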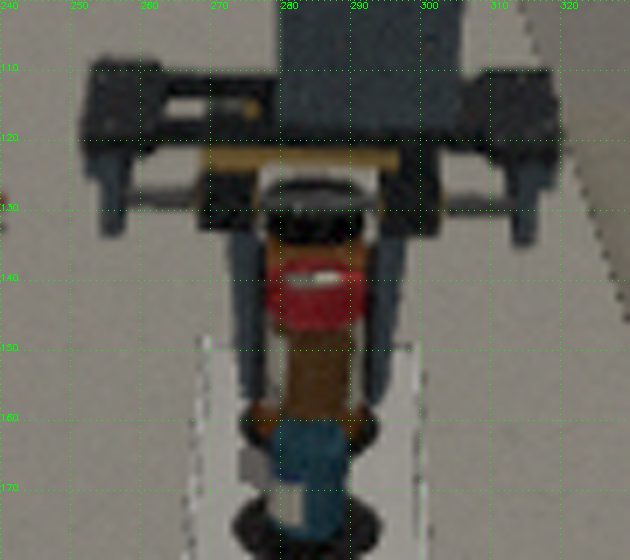

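The cup hangs upright, gripped near its lid at (285,140). The dropper stands on its pad at (284,170). Lowering the cup.

```bash
python3 -m creep '{"travel":[[-0.0015,-0.001,0.02],[0,0,0.03],[0,0,0.03],[0,0,0.02],[0,0,0.004],[0,0,0],[0,0,0]],"dr":[[0,0,0],[0,0,0],[0,0,0],[0,0,0],[0,0,0],[0,0,0],[0,0,0]]}'
python3 -m creep '{"travel":[[0,0,0.003],[0,0,0.002],[0,0,0.001],[0,0,0],[0,0,0]],"dr":[[0,0,0],[0,0,0],[0,0,0],[0,0,0],[0,0,0]]}'
```

```text
time_s: 24.65
tcp_pos: [0.4691, -0.1757, 0.03]
eef_rot: [2.296, 2.142, 0.002]
ft_force: [-0.5, 0.1, -0.3]
grip_width: 0.44
gripper_force: 10.0
time_s: 25.15
tcp_pos: [0.4681, -0.1758, 0.023]
eef_rot: [2.298, 2.142, 0.0]
ft_force: [-0.4, -0.1, -0.8]
grip_width: 0.439
gripper_force: 10.0
```

```bash
python3 -m creep '{"travel":[[0,0,0.001],[0,0,0.001],[0,0,0]],"dr":[[0,0,0],[0,0,0],[0,0,0]]}'
```

```text
time_s: 25.45
tcp_pos: [0.4693, -0.1762, 0.0221]
eef_rot: [2.296, 2.141, 0.002]
ft_force: [-0.6, 0.4, 7.4]
grip_width: 0.434
gripper_force: 10.0
```

```bash
python3 -m creep '{"travel":[[0,0,0],[0,0,0],[0,0,0],[0,0,0],[0,0,0]],"dr":[[0,0,0],[0,0,0],[0,0,0],[0,0,0],[0,0,0]]}' 0.3
python3 -m creep '{"travel":[[0,0,-0.02],[0,0,-0.03],[0,0,-0.04],[0,0,-0.03],[0,0,0],[0,0,0]],"dr":[[0,0,0],[0,0,0],[0,0,0],[0,0,0],[0,0,0],[0,0,0]]}' 
python3 - <<'E'
from h import *
go(.4005,.2105)
E
```

```text
time_s: 25.95
tcp_pos: [0.468, -0.1757, 0.0207]
eef_rot: [-2.298, -2.142, 0.0]
ft_force: [0.4, -0.4, -0.2]
grip_width: 0.701
gripper_force: 0.0
time_s: 26.55
tcp_pos: [0.4681, -0.1757, 0.1411]
eef_rot: [2.297, 2.142, 0.001]
ft_force: [-0.7, -0.5, -0.5]
grip_width: 0.701
gripper_force: 0.0
t 26.6 tcp [ 0.4681 -0.1757  0.1411] yang -4.0 tilt [ 0.0007 -0.0002] need [ 3.805e-01 -9.440e-02 -1.000e-04]
```

```bash
python3 -m creep '{"travel":[[0.02,-0.005,0],[0.035,-0.009,0],[0.04,-0.01,0],[0.04,-0.01,0],[0.04,-0.01,0],[0.04,-0.01,0],[0.04,-0.01,0],[0.04,-0.01,0],[0.04,-0.01,0],[0.03,-0.0074,0],[0.0155,-0.003,0],[0,0,0]],"dr":[[0,0,0],[0,0,0],[0,0,0],[0,0,0],[0,0,0],[0,0,0],[0,0,0],[0,0,0],[0,0,0],[0,0,0],[0,0,0],[0,0,0]]}'
python3 -m creep '{"travel":[[0,0,0],[0,0,0],[0,0,0],[0,0,0],[0,0,0],[0,0,0],[0,0,0],[0,0,0]],"dr":[[0,0,0.123],[0,0,0.123],[0,0,0.123],[0,0,0.123],[0,0,0.123],[0,0,0.123],[0,0,0],[0,0,0]]}' 
python3 - <<'E'
from h import *
go(.4005,.2105,.004)
t=robot.snapshot('top')[:,:,::-1].copy();s=robot.snapshot('side')[:,:,::-1].copy()
cv2.imwrite('pics/s5.png',s);cv2.imwrite('pics/t5.png',t)
cv2.imwrite('pics/p5.png',np.hstack([up(s,258,115,50,110,5),up(t,270,205,110,110,5)]))
E
```

```text
time_s: 27.75
tcp_pos: [0.3992, 0.2116, 0.1392]
eef_rot: [-2.293, -2.145, 0.005]
ft_force: [-0.2, -0.2, 0.7]
grip_width: 0.7
gripper_force: 0.0
time_s: 28.55
tcp_pos: [0.4002, 0.2095, 0.1402]
eef_rot: [2.915, 1.172, -0.003]
ft_force: [-0.4, -0.3, 1.4]
grip_width: 0.697
gripper_force: 0.0
t 28.6 tcp [0.4002 0.2095 0.1402] yang -46.2 tilt [-0.0016 -0.001 ] need [ 0.0012 -0.0004  0.1362]
```

View pics/p5.png

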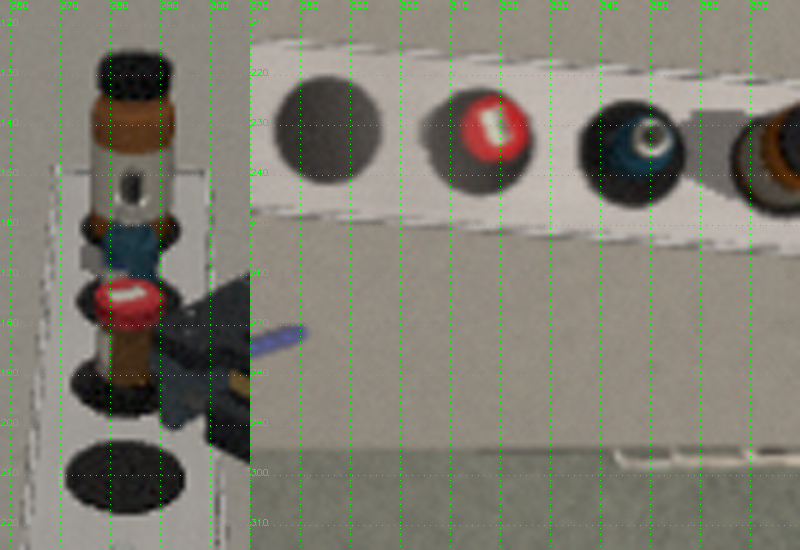

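Jar, dropper and cup all stand on their pads: lid at top (318.8,230.2), teat at (350.2,231.8). Now grasping the carton, with a check of those centres.

```bash
python3 -m creep '{"travel":[[0.001,0,0.02],[0,0,0.035],[0,0,0.035],[0,0,0.025],[0,0,0.015],[0,0,0.004],[0,0,0],[0,0,0]],"dr":[[0,0,0],[0,0,0],[0,0,0],[0,0,0],[0,0,0],[0,0,0],[0,0,0],[0,0,0]]}'
python3 - <<'E'
from h import *
go(.4005,.2105,.005)
print('cup',plane('top',(318.8,230.2),.068),'want .468 -.1744'); print('teat',plane('top',(350.2,231.8),.1),'want .4614 -.2692')
# cup foot/pad side: 
E
```

```text
time_s: 29.45
tcp_pos: [0.402, 0.2114, 0.0077]
eef_rot: [-2.915, -1.17, -0.003]
ft_force: [1.1, 0.8, -0.4]
grip_width: 0.699
gripper_force: 0.0
t 29.4 tcp [0.402  0.2114 0.0077] yang -46.3 tilt [0.0015 0.0008] need [-0.0017 -0.0004  0.0027]
cup [ 0.46837658 -0.17784656  0.068     ] want .468 -.1744
teat [ 0.45987413 -0.26615411  0.1       ] want .4614 -.2692
```

```bash
python3 -m creep '{"travel":[[0,0,0.0015],[0,0,0],[0,0,0],[0,0,0],[0,0,0],[0,0,0],[0,0,0],[0,0,0],[0,0,0]],"dr":[[0,0,0],[0,0,0],[0,0,0],[0,0,0],[0,0,0],[0,0,0],[0,0,0],[0,0,0],[0,0,0]]}' 1 10
python3 -m creep '{"travel":[[0,0,-0.02],[0,0,-0.03],[0,0,-0.04],[0,0,-0.02],[0,0,0]],"dr":[[0,0,0],[0,0,0],[0,0,0],[0,0,0],[0,0,0]]}'
python3 -m creep '{"travel":[[0,0,0],[0,0,0],[0,0,0],[0,0,0],[0,0,0],[0,0,0],[0,0,0],[0,0,0]],"dr":[[0,0,-0.123],[0,0,-0.123],[0,0,-0.123],[0,0,-0.123],[0,0,-0.123],[0,0,-0.123],[0,0,0],[0,0,0]]}' 
python3 - <<'E'
from h import *
go(.4745,-.0796)
E
```

```text
time_s: 30.35
tcp_pos: [0.4014, 0.2112, 0.0056]
eef_rot: [-2.916, -1.169, -0.0]
ft_force: [-0.8, -0.3, 3.9]
grip_width: 0.308
gripper_force: 10.0
time_s: 30.85
tcp_pos: [0.4031, 0.2121, 0.1179]
eef_rot: [-2.915, -1.169, -0.01]
ft_force: [-0.3, 0.3, -0.5]
grip_width: 0.305
gripper_force: 10.0
time_s: 31.65
tcp_pos: [0.4006, 0.2108, 0.1143]
eef_rot: [-2.3, -2.139, 0.003]
ft_force: [-0.4, 0.4, -0.4]
grip_width: 0.31
gripper_force: 10.0
t 31.6 tcp [0.4006 0.2108 0.1143] yang -4.2 tilt [-0.002  -0.0009] need [-2.843e-01  9.470e-02  1.000e-04]
```

```bash
python3 -m creep '{"travel":[[-0.02,0.007,0],[-0.035,0.012,0],[-0.04,0.013,0],[-0.04,0.013,0],[-0.04,0.013,0],[-0.04,0.013,0],[-0.035,0.012,0],[-0.02,0.0077,0],[-0.0143,0.004,0],[0,0,0],[0,0,0],[0,0,0]],"dr":[[0,0,0],[0,0,0],[0,0,0],[0,0,0],[0,0,0],[0,0,0],[0,0,0],[0,0,0],[0,0,0],[0,0,0],[0,0,0],[0,0,0]]}'
python3 - <<'E'
from h import *
go(.4745,-.0796,.0156)
s=robot.snapshot('side')[:,:,::-1].copy(); cv2.imwrite('pics/p6.png',up(s,235,125,100,100,6))
E
```

```text
time_s: 32.85
tcp_pos: [0.4754, -0.078, 0.1153]
eef_rot: [-2.296, -2.143, 0.0]
ft_force: [0.5, -0.4, 0.4]
grip_width: 0.31
gripper_force: 10.0
t 32.9 tcp [ 0.4754 -0.078   0.1153] yang -4.0 tilt [-0.0007  0.0006] need [-0.0017 -0.0007  0.0997]
```

View pics/p6.png

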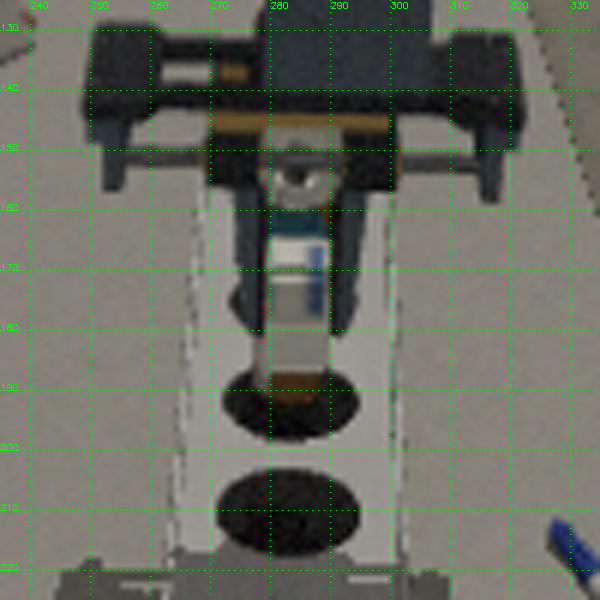

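The carton hangs flat: its front top edge is at v≈178 and its bottom edge at v≈187. I'll check how it sits in the hand.

```bash
python3 - <<'E'
from h import *
p=robot.observe()['tcp_pos'];zb=p[2]-.0056
for k in(-.039,0,.039): print(k,proj('side',[[p[0]+.07*k,p[1]+k,zb+.025],[p[0]+.07*k,p[1]+k,zb]]).round(1).tolist())
s=robot.snapshot('side'); print(s[158:195,281].tolist())
print(s[158:195,286].sum(1).tolist())
E
```

```text
-0.039 [[283.8, 163.0], [283.5, 171.0]]
0 [[283.7, 170.3], [283.4, 178.5]]
0.039 [[283.5, 178.2], [283.3, 186.5]]
[[91, 89, 81], [60, 64, 63], [31, 48, 55], [28, 51, 58], [14, 43, 54], [26, 49, 58], [104, 112, 110], [168, 165, 155], [174, 169, 159], [179, 174, 164], [174, 171, 160], [117, 116, 105], [104, 101, 93], [170, 167, 156], [119, 117, 107], [106, 104, 97], [109, 105, 98], [110, 108, 100], [107, 103, 96], [109, 106, 97], [108, 106, 99], [129, 127, 117], [120, 118, 110], [122, 119, 110], [120, 118, 110], [119, 117, 107], [119, 117, 108], [117, 116, 106], [126, 123, 115], [69, 53, 39], [59, 36, 14], [61, 42, 20], [55, 33, 9], [63, 42, 29], [18, 9, 5], [24, 20, 25], [16, 14, 14]]
[310, 230, 125, 131, 97, 123, 282, 465, 399, 384, 389, 371, 238, 355, 248, 211, 211, 221, 223, 291, 302, 368, 350, 351, 345, 348, 350, 336, 378, 163, 120, 114, 116, 170, 27, 48, 16]
```

Predicted and observed edges agree to under 1 px, so the carton is centred in the hand. Lowering.

```bash
python3 -m creep '{"travel":[[-0.0015,-0.0007,0.02],[0,0,0.03],[0,0,0.025],[0,0,0.015],[0,0,0.004],[0,0,0],[0,0,0]],"dr":[[0,0,0],[0,0,0],[0,0,0],[0,0,0],[0,0,0],[0,0,0],[0,0,0]]}'
python3 -m creep '{"travel":[[0,0,0.002],[0,0,0.002],[0,0,0],[0,0,0]],"dr":[[0,0,0],[0,0,0],[0,0,0],[0,0,0]]}'
```

```text
time_s: 33.65
tcp_pos: [0.4758, -0.0804, 0.0222]
eef_rot: [2.296, 2.142, 0.002]
ft_force: [0.6, -0.0, -0.3]
grip_width: 0.309
gripper_force: 10.0
time_s: 34.05
tcp_pos: [0.4751, -0.0806, 0.0176]
eef_rot: [2.298, 2.142, 0.0]
ft_force: [-0.1, -0.3, -0.4]
grip_width: 0.311
gripper_force: 10.0
```

```bash
python3 -m creep '{"travel":[[0,0,0.001],[0,0,0.001],[0,0,0]],"dr":[[0,0,0],[0,0,0],[0,0,0]]}'
```

```text
time_s: 34.35
tcp_pos: [0.475, -0.0805, 0.0153]
eef_rot: [-2.298, -2.142, 0.0]
ft_force: [0.9, -0.1, -0.4]
grip_width: 0.31
gripper_force: 10.0
```

```bash
python3 -m creep '{"travel":[[0,0,0.0005],[0,0,0]],"dr":[[0,0,0],[0,0,0]]}'
```

```text
time_s: 34.55
tcp_pos: [0.475, -0.0805, 0.0148]
eef_rot: [-2.298, -2.142, 0.0]
ft_force: [-0.2, -0.3, -0.9]
grip_width: 0.307
gripper_force: 10.0
```

```bash
python3 -m creep '{"travel":[[0,0,0.001],[0,0,0]],"dr":[[0,0,0],[0,0,0]]}'
```

```text
time_s: 34.75
tcp_pos: [0.4752, -0.0805, 0.0146]
eef_rot: [2.297, 2.142, 0.0]
ft_force: [-1.7, 0.3, 5.5]
grip_width: 0.31
gripper_force: 10.0
```

```bash
python3 -m creep '{"travel":[[0,0,0],[0,0,0],[0,0,0],[0,0,0]],"dr":[[0,0,0],[0,0,0],[0,0,0],[0,0,0]]}' 0.45
python3 -m creep '{"travel":[[0,0,-0.02],[0,0,-0.03],[0,0,-0.04],[0,0,-0.04],[0,0,-0.04],[0,0,0]],"dr":[[0,0,0],[0,0,0],[0,0,0],[0,0,0],[0,0,0],[0,0,0]]}' 
python3 -m creep '{"travel":[[0.02,-0.012,0],[0.036,-0.022,0],[0.036,-0.022,0],[0.036,-0.022,0],[0.036,-0.022,0],[0.036,-0.022,0],[0.036,-0.022,0],[0.036,-0.022,0],[0.036,-0.022,0],[0.036,-0.022,0],[0.036,-0.022,0],[0.036,-0.022,0],[0.036,-0.022,0],[0.036,-0.022,0],[0.02,-0.012,0],[0,0,0]],"dr":[[0,0,0],[0,0,0],[0,0,0],[0,0,0],[0,0,0],[0,0,0],[0,0,0],[0,0,0],[0,0,0],[0,0,0],[0,0,0],[0,0,0],[0,0,0],[0,0,0],[0,0,0],[0,0,0]]}' 
python3 - <<'E'
from h import *
go(.4548,-.3639)
t=np.mean([robot.snapshot('top') for _ in range(4)],0).astype(np.uint8)[:,:,::-1].copy();s=np.mean([robot.snapshot('side') for _ in range(4)],0).astype(np.uint8)[:,:,::-1].copy()
cv2.imwrite('pics/s7.png',s);cv2.imwrite('pics/t7.png',t)
a=up(t,262,205,146,54,5.4)
b=up(s,255,120,60,110,5)
o=np.zeros((300,790,3),np.uint8); o[:291,:788]=a[:291,:788]
b=cv2.rotate(b,cv2.ROTATE_90_CLOCKWISE) 
o2=np.zeros((300,790,3),np.uint8); o2[:300,:550]=b[:300]
cv2.imwrite('pics/p7.png',np.vstack([o,o2]))
E
```

```text
time_s: 35.15
tcp_pos: [0.475, -0.0805, 0.0138]
eef_rot: [-2.298, -2.142, 0.0]
ft_force: [0.2, 0.4, -0.1]
grip_width: 0.549
gripper_force: 0.0
time_s: 35.75
tcp_pos: [0.4785, -0.0812, 0.1893]
eef_rot: [2.291, 2.136, 0.011]
ft_force: [0.6, -0.4, -0.6]
grip_width: 0.547
gripper_force: 0.0
time_s: 37.35
tcp_pos: [0.1999, 0.4499, 0.1828]
eef_rot: [-2.294, -2.146, 0.001]
ft_force: [1.1, -0.2, 0.2]
grip_width: 0.55
gripper_force: 0.0
t 37.4 tcp [0.1999 0.4499 0.1828] yang -3.8 tilt [-0.0009 -0.0004] need [-7.951e-01  3.084e-01  1.000e-04]
```

View pics/p7.png

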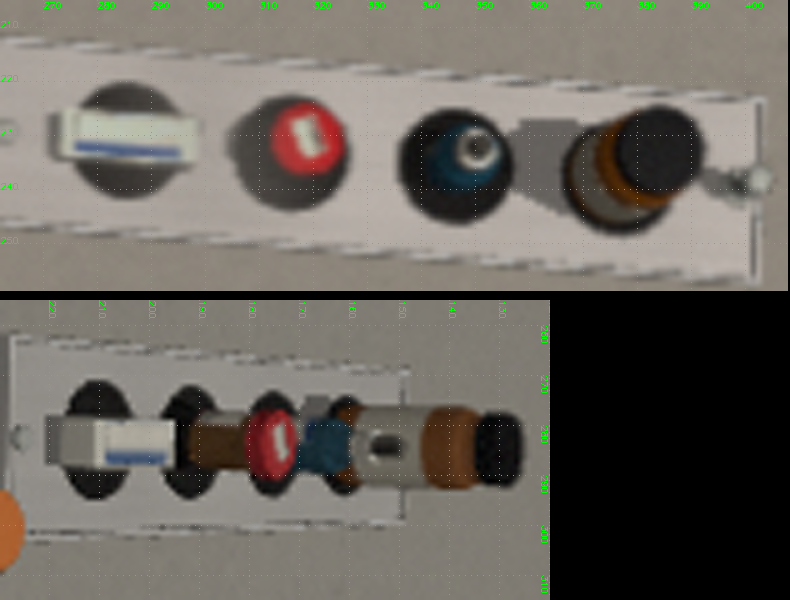

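All four are in order. From the top: carton (285,231), lid (318,231), teat (349,233), cap (384,232). I'll quantify each centre against its pad.

```bash
python3 - <<'E'
from h import *
t=cv2.imread('pics/t7.png');h=cv2.cvtColor(t,40)
K=8; 
def big(m): return cv2.resize(m.astype(np.float32),None,fx=K,fy=K,interpolation=cv2.INTER_CUBIC)
x0,y0,x1,y1=372,222,396,244
g=big(t[y0:y1,x0:x1,2])   # red channel separates cap from brown
m=(g<55)&(g>-1)
c=max(blobs(cv2.morphologyEx(m.astype(np.uint8),cv2.MORPH_OPEN,np.ones((41,41))),100,1e6),key=cv2.contourArea)
e=cv2.fitEllipse(c); uv=np.array(e[0]); uv=(uv+.5)/K-.5+[x0,y0]; print('cap',uv,np.array(e[1])/K,plane('top',uv,.129), tri((284.5,128.5),uv))
x0,y0,x1,y1=266,218,304,246
hb=h[y0:y1,x0:x1]; m=big(hb[:,:,2])>190
S=h[y0:y1,x0:x1]; print(t[y0+3,x0+20],t[y0+13,x0+10])
x0,y0,x1,y1=305,218,335,246
hb=h[y0:y1,x0:x1]; m=(big(hb[:,:,1])>130)
c=max(blobs(m,100,1e6),key=cv2.contourArea); q=cv2.minEnclosingCircle(c); uv=(np.array(q[0])+.5)/K-.5+[x0,y0]; print('lid',uv,q[1]/K,plane('top',uv,.068))
# carton corners of top face read off crop (5.4x, origin 262,205)
for nm,cs in(('carton',[(76,107),(200,118),(196,163),(71,155)]),):
    P=np.array([plane('top',(np.array(k)+.5)/5.4-.5+[262,205],.034)[:2] for k in cs]); print(nm,P.round(4).tolist(),P.mean(0).round(4))
uv=(np.array([477,148])+.5)/5.4-.5+[262,205]; print('teat',plane('top',uv,.1))
E
```

```text
cap [383.09160233 232.63662624] [15.55738258 16.42115211] [ 0.45410904 -0.35622528  0.129     ] (array([ 0.45492296, -0.35725602,  0.12512757]), np.float64(0.0005769904947497668))
[62 65 68] [143 126 117]
lid [318.72006035 230.35076332] 6.999899864196777 [ 0.4679216  -0.17760309  0.068     ]
carton [[0.4899, -0.0502], [0.4842, -0.1202], [0.4586, -0.1179], [0.4625, -0.0475]] [ 0.4738 -0.0839]
teat [ 0.45927968 -0.26533491  0.1       ]
```

Cup, dropper and carton are within about 4 mm. The jar is about 6–7 mm toward +y, away from the post. I'll regrasp it and shift it 6 mm.

```bash
python3 -m creep '{"travel":[[-0.02,0.015,-0.01],[-0.03,0.025,-0.02],[-0.038,0.035,0],[-0.038,0.035,0],[-0.038,0.035,0],[-0.038,0.035,0],[-0.038,0.035,0],[-0.038,0.035,0],[-0.042,0.0185,0],[-0.042,0.01,0],[-0.042,0.01,0],[-0.042,0.01,0],[-0.042,0.01,0],[-0.042,0,0],[-0.042,0,0],[-0.042,0,0],[-0.042,0,0],[-0.042,0,0],[-0.042,0,0],[0,0,0]],"dr":[[0,0,0],[0,0,0],[0,0,0],[0,0,0],[0,0,0],[0,0,0],[0,0,0],[0,0,0],[0,0,0],[0,0,0],[0,0,0],[0,0,0],[0,0,0],[0,0,0],[0,0,0],[0,0,0],[0,0,0],[0,0,0],[0,0,0],[0,0,0]]}' 0
python3 -m creep '{"travel":[[0,0,0],[0,0,0]],"dr":[[0,0,0],[0,0,0]]}'
python3 - <<'E'
from h import *
go(.4546,-.359,.0685)
E
```

```text
time_s: 39.75
tcp_pos: [0.4502, -0.309, 0.2137]
eef_rot: [2.303, 2.134, -0.002]
ft_force: [-0.0, 1.1, -0.3]
grip_width: 0.999
gripper_force: 0.0
time_s: 39.95
tcp_pos: [0.4508, -0.3032, 0.2139]
eef_rot: [-2.297, -2.142, -0.001]
ft_force: [-0.7, 0.8, 0.8]
grip_width: 1.004
gripper_force: 0.0
t 40.0 tcp [ 0.4508 -0.3032  0.2139] yang -4.0 tilt [-0.0002  0.0009] need [-0.0555  0.0078  0.1453]
```

```bash
python3 -m creep '{"travel":[[-0.02,0.004,0],[-0.025,0.004,0],[-0.0105,0,0],[0,0,0],[0,0,0],[0,0,0]],"dr":[[0,0,0],[0,0,0],[0,0,0],[0,0,0],[0,0,0],[0,0,0]]}' 0
python3 - <<'E'
from h import *
go(.4546,-.359,.0685)
E
```

```text
time_s: 40.55
tcp_pos: [0.4552, -0.3587, 0.214]
eef_rot: [-2.296, -2.143, -0.001]
ft_force: [-0.4, 0.1, 0.3]
grip_width: 1.0
gripper_force: 0.0
t 40.5 tcp [ 0.4552 -0.3587  0.214 ] yang -4.0 tilt [-0.0001  0.0008] need [-0.0004 -0.0005  0.1455]
```

```bash
python3 -m creep '{"travel":[[0,0,0.02],[0,0,0.035],[0,0,0.035],[0,0,0.03],[0,0,0.02],[0,0,0.005],[0,0,0],[0,0,0]],"dr":[[0,0,0],[0,0,0],[0,0,0],[0,0,0],[0,0,0],[0,0,0],[0,0,0],[0,0,0]]}'
python3 -m creep '{"travel":[[0,0,0],[0,0,0],[0,0,0],[0,0,0],[0,0,0],[0,0,0],[0,0,0],[0,0,0]],"dr":[[0,0,0],[0,0,0],[0,0,0],[0,0,0],[0,0,0],[0,0,0],[0,0,0],[0,0,0]]}' 1 20
python3 -m creep '{"travel":[[0,0,-0.004],[0,0,-0.004],[0,0,0],[-0.003,0,0],[-0.003,0,0],[0,0,0],[0,0,0]],"dr":[[0,0,0],[0,0,0],[0,0,0],[0,0,0],[0,0,0],[0,0,0],[0,0,0]]}'
```

```text
time_s: 41.35
tcp_pos: [0.456, -0.3603, 0.0702]
eef_rot: [2.296, 2.141, 0.001]
ft_force: [0.1, 0.3, 0.2]
grip_width: 1.0
gripper_force: 0.0
time_s: 42.15
tcp_pos: [0.4555, -0.3601, 0.0691]
eef_rot: [2.297, 2.142, 0.0]
ft_force: [0.2, 0.2, 1.2]
grip_width: 0.584
gripper_force: 20.0
time_s: 42.85
tcp_pos: [0.4547, -0.3661, 0.0767]
eef_rot: [-2.298, -2.142, -0.0]
ft_force: [-0.5, 0.8, -2.2]
grip_width: 0.588
gripper_force: 20.0
```

```bash
python3 -m creep '{"travel":[[0,0,0.003],[0,0,0.003],[0,0,0.0015],[0,0,0.001],[0,0,0],[0,0,0]],"dr":[[0,0,0],[0,0,0],[0,0,0],[0,0,0],[0,0,0],[0,0,0]]}'
```

```text
time_s: 43.45
tcp_pos: [0.4546, -0.3659, 0.069]
eef_rot: [-2.298, -2.142, 0.0]
ft_force: [-1.7, 1.9, 4.9]
grip_width: 0.585
gripper_force: 20.0
```

Contact at 4.9 N. Releasing, retreating and verifying.

```bash
python3 -m creep '{"travel":[[0,0,0],[0,0,0],[0,0,0],[0,0,0],[0,0,0],[0,0,0]],"dr":[[0,0,0],[0,0,0],[0,0,0],[0,0,0],[0,0,0],[0,0,0]]}' 0
python3 -m creep '{"travel":[[0,0,-0.02],[0,0,-0.03],[0,0,-0.04],[0,0,-0.04],[0,0,-0.02],[0,0,0]],"dr":[[0,0,0],[0,0,0],[0,0,0],[0,0,0],[0,0,0],[0,0,0]]}' 
python3 -m creep '{"travel":[[0.02,-0.004,0],[0.036,-0.004,0],[0.04,-0.004,0],[0.04,-0.004,0],[0.04,-0.004,0],[0.04,-0.004,0],[0.04,-0.004,0],[0.04,-0.004,0],[0.04,-0.004,0],[0.04,-0.004,0],[0.04,-0.02,0],[0.04,-0.02,0],[0.04,-0.02,0],[0.04,-0.02,0],[0.04,-0.02,0],[0.04,-0.02,0],[0.04,-0.02,0],[0.04,-0.02,0],[0.04,-0.02,0],[0,0,0]],"dr":[[0,0,0],[0,0,0],[0,0,0],[0,0,0],[0,0,0],[0,0,0],[0,0,0],[0,0,0],[0,0,0],[0,0,0],[0,0,0],[0,0,0],[0,0,0],[0,0,0],[0,0,0],[0,0,0],[0,0,0],[0,0,0],[0,0,0],[0,0,0]]}'
python3 - <<'E'
from h import *
t=np.mean([robot.snapshot('top') for _ in range(4)],0).astype(np.uint8)[:,:,::-1].copy();s=np.mean([robot.snapshot('side') for _ in range(4)],0).astype(np.uint8)[:,:,::-1].copy()
K=8;x0,y0,x1,y1=372,222,398,244
g=cv2.resize(t[y0:y1,x0:x1,2].astype(np.float32),None,fx=K,fy=K,interpolation=cv2.INTER_CUBIC)
c=max(blobs(cv2.morphologyEx((g<55).astype(np.uint8),cv2.MORPH_OPEN,np.ones((41,41))),100,1e6),key=cv2.contourArea)
uv=(np.array(cv2.fitEllipse(c)[0])+.5)/K-.5+[x0,y0]; print('cap',uv,plane('top',uv,.129))
a=up(t,120,150,290,110,2.75,20); b=up(s,180,110,180,240,1.2,20)
o=np.zeros((600,800,3),np.uint8); o[:a.shape[0],:a.shape[1]]=a[:,:800]; o[303:303+b.shape[0],:b.shape[1]]=b
z=up(t,340,205,70,54,5); o[303:303+z.shape[0],300:300+z.shape[1]]=z
cv2.imwrite('pics/p8.png',o); print(robot.observe()['time_s'])
E
```

```text
time_s: 44.05
tcp_pos: [0.4548, -0.366, 0.0683]
eef_rot: [-2.298, -2.142, -0.0]
ft_force: [0.5, -0.1, 0.2]
grip_width: 1.0
gripper_force: 0.0
time_s: 44.65
tcp_pos: [0.4563, -0.3672, 0.2221]
eef_rot: [2.292, 2.137, 0.002]
ft_force: [0.1, 0.9, 0.0]
grip_width: 1.0
gripper_force: 0.0
time_s: 46.65
tcp_pos: [0.2845, 0.3871, 0.2166]
eef_rot: [-2.291, -2.148, 0.003]
ft_force: [0.2, -0.6, 0.3]
grip_width: 1.0
gripper_force: 0.0
cap [384.99124527 233.06953049] [ 0.45289009 -0.36173311  0.129     ]
47.05
```

View pics/p8.png

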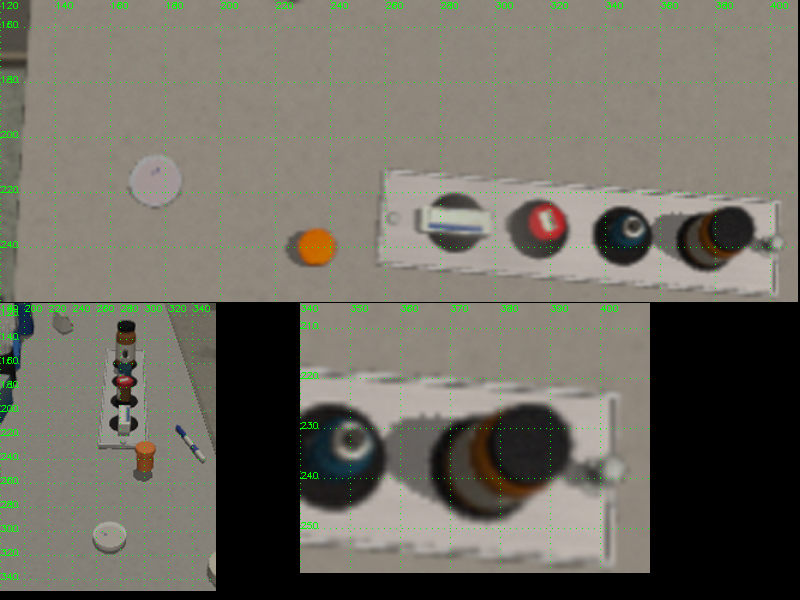

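The jar is now within about 2 mm of its pad's centre: cap at top (385.0,233.1), with even rings showing. Petri (176,215) and the orange cup (234,240) are unmoved. All four items stand in order with the arm clear, so I'm handing in.

```bash
python3 -c "
from bench import robot
print(robot.sign_off())"
```

```text
the job is handed in; nothing more can be done
None
```

The jar, dropper bottle, cup and carton stand on the four pads in height order from the post, each measured within about 4 mm of its pad's centre. The petri dish and orange look-alike are where they were, and I handed in at about 47 s; no verdict came back.

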